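Make up two job kits at the tool-crib counter

ROBOT

A 6-joint arm with a two-finger parallel gripper is mounted at the origin on the work surface. World frame = base frame: x ahead of the robot, y to its left, z up, the work surface at z = 0. Lengths are in m, angles in rad, forces in N, time in s.
With the tool pointing down it reaches from about 0.3 to 0.875 m from the base axis. Payload 6.4 kg.
Tool frame: the origin (TCP) lies midway between the tips of the shut fingers; the grasp point (between the pads) lies 19 mm behind it (hold_point_z is the distance from the TCP to the grasp point, in m); z points along the fingers, x is the direction in which the jaws open and shut, and the axes are right-handed (so a half turn about z gives the same grasp; the last joint's range is limited). The gripper opens to 88 mm and grips with 3 to 60 N. Pads are 18 mm wide; open, the fingers measure 123 mm over their backs; the gripper's body (75 mm by 187 mm) begins 45 mm behind the grasp point.
Start: joints at [0.942, 0.181, 1.607, -0, 1.354, -0.206], TCP at [0.236, 0.524, 0.239] pointing down, gripper open.
Joint ranges: [-2.99, 2.99], [-0.89, 2.07], [0.3, 2.58], [-1.14, 4.28], [0, 2.63], [-3.12, 3.12]. Speed limits (rad/s): [2.57, 2.57, 3.01, 3.14, 3.14, 3.14].

INTERFACE

Orientations are given as [roll, pitch, yaw] about the fixed x, y, z axes, in that order (R = Rz(yaw) Ry(pitch) Rx(roll)).
In Python, from rig import * gives the robot as it stands.
- The arm moves only by the tool move_arm, never from a script. Its argument "deltas" is a list of rows, each an object of numbers: "x", "y", "z": the shift along the world's x, y, z in units of 25 mm (1.0 is 25 mm); "turn": the turn about the world's z in units of 6 degrees (1.0 is 6 degrees); "fingers": the finger opening in mm, from 0 to 88.1. A call has 1 to 12 rows; each row is the pose to reach, as a shift and turn from the pose commanded when the call began; what a row does not reach only later rows make up. A row lasts 1/10 s, in which the tool goes at most 50 mm and 8.59 degrees, less where a joint would pass 70% of its speed; a pose out of reach is approached as far as the arm can. A call with a gripper value outside its range is refused whole. The fingers move at their own pace and stop on an object; "squeeze" is the grip in N (left out, the last holds). Time passes only in rows, so rows that repeat a pose let the fingers close. It gives the time, the measured TCP pose, the force and the opening at its end, in the units of the state.
- state(): the state, without advancing time (a new reading comes with each control period).
- get_image(name): name is "side" or "top" or "wrist"; returns the picture (480x640x3 uint8, blue, green, red); there is no depth.
- camera_info(name): a dict with "mtx" (3x3 intrinsics, pixels), "k1" (the pictures are not rectified: a ray, as slopes to the right and down, at radius r is drawn at 1 + k1 r^2 times it, then the intrinsics apply), "world_from_camera" (4x4, takes a point from camera to world coordinates). Camera axes: x right, y up, looking along -z (the intrinsics and any distortion apply to the point x, -y, -z); pixel columns grow to the right and rows downward; lengths in m; the calibration is good to about 2 mm. A picture is of the moment at which its call begins: read the wrist's pose just before it. camera_info takes no time and is no camera call; for the wrist camera it gives the pose at the moment of the call.
- job_done(): hands the job in, once; it reports no verdict.
The state is a dict: "time": time; "joint_positions": joint angles; "dq": joint speeds; "joint_torque": joint torques, N m; "tool_pos": TCP position; "ee_rot": TCP orientation; "ft_force": force on the tool from outside, world axes, zero at the start; "torque": the same for the moment, N m; "finger_gap": opening from 0.0 (shut) to 1.0 (fully open).
Only numpy, scipy, OpenCV 4.12 (cv2) and the standard library are available. Lean on these libraries where they do the work, as an engineer would, in place of code of your own. Each camera call takes 0.05 s, during which the arm holds its last target. There are 200 camera calls.

TASK

Make up the two job kits from the stock on the counter. Blue tray: lay the red rivet cutter flat in the long pocket and stand the plain round bronze insert in either small pocket; yellow tray: stand the aluminium fairing fastener in the long pocket, and the hex-flanged bronze insert and the grey spool hub in the small pockets, one to each. Set the small parts down upright, the way they stand now, and leave the bottle, the black collar and the bucking bar where they are.

Things in the scene. Friction and masses are not known exactly. Their poses are not given: they have to be found in the camera images.
- cutter: red rivet cutter, plier-like, lying flat, 186 mm long (x -93 to +93), up to 50 mm wide; 0.3 kg. Origin: middle of its length, on the underside; x points to the round 46 mm head (16 mm thick), z up. Two 16 mm thick handles splay toward -x. Grip the red joint block: parallel sides 30 mm apart (y), x -10 to +34 (middle +12), top 24 mm up, with a 3 mm bolt head on it
- fastener: aluminium quarter-turn fairing fastener standing on its round head: head 40 mm diameter and 5 mm thick at the bottom, shoulder 24 mm diameter up to z 12 mm, shank 16 mm diameter from z 12 to 42 mm with a dark cross slot in its top. Origin at the centre of the underside, z up along the shank
- insert_hex: bronze threaded insert with a hexagonal flange at its foot: flange 38 mm across flats (44 across corners), 6 mm thick; threaded body 26 mm diameter from z 6 to 34 mm, dark bore in its top. Origin at the centre of the underside, z up along its axis
- insert_plain: plain round bronze threaded insert without flange, standing on end: 25 mm diameter, 34 mm tall, dark bore and driving slot in its top. Origin at the centre of the underside, z up along its axis
- hub: grey nylon spool hub standing on end, 32 mm tall: lower flange 46 mm diameter up to z 6 mm, barrel 30 mm diameter, upper flange 46 mm diameter from z 25 to 32 mm. Origin at the centre of the underside, z up along its axis
- tray_blue: shallow blue plastic kit tray, 166 (x) by 226 (y) mm, 16 mm high, fixed. Origin: centre of its underside. Walls and dividers 4 mm thick, all 16 mm high; floor 3 mm. Long pocket on its -x side: inside 82 (x) by 218 (y) mm, centre x -38, y 0. Two small pockets on its +x side: inside 72 (x) by 107 (y) mm, centres x +43, y +55.5 and -55.5
- tray_yellow: shallow yellow plastic kit tray, 166 (x) by 226 (y) mm, 16 mm high, fixed. Origin: centre of its underside. Walls and dividers 4 mm thick, all 16 mm high; floor 3 mm. Long pocket on its -x side: inside 82 (x) by 218 (y) mm, centre x -38, y 0. Two small pockets on its +x side: inside 72 (x) by 107 (y) mm, centres x +43, y +55.5 and -55.5
- bottle: bystander: small white and green thread-locker bottle with red nozzle, 32 mm diameter, 80 mm tall, loose; origin at the centre of its underside
- collar: bystander: black steel clamp collar lying flat, 40 mm outside diameter, 24 mm bore, 15 mm high, loose; origin at the centre of its underside
- bar: bystander: stepped steel bucking bar, 82 mm (x) by 36 mm (y), 26 mm high, loose; origin near the centre of its underside
Things that resemble listed ones, but are neither listed nor needed, are in the scene too. What is shaped like the insert_hex but purple is not meant.

How it is judged:
By the outcome, as a careful person would: the job done as asked, in the order asked, and still so for the second after the job is handed in, with the robot touching nothing.
It also fails if it takes over 115 s, if anything falls off the work surface, if the arm or the gripper's body presses on something with over 40 N, if the wrist force passes 120 N, or if a joint passes its speed limit or range.

## Working session

There is one attempt and no reset: what is moved stays moved. The work goes in short steps, Python scripts to look and compute and a tool call to move; the robot and the scene stay as the last step left them, time stands still between calls to the robot, and variables do not carry over. Pictures are saved under pics/ and viewed, on a budget of 14 in all, crops included, one or two more only if the job needs it, and the job is handed in when it is done.

Besides the shell and the picture viewer there is one more tool, called after "Call:" as a command line: name --argument value ..., lists and objects as JSON in quotes. move_arm: Moves the arm, as the interface text tells. Its arguments: {"type":"object","properties":{"deltas":{"type":"array"},"squeeze":{"type":"number"}},"required":["deltas"]}

```bash
mkdir -p pics
cat > h.py <<'E'
from rig import *
import numpy as np, cv2
def shot(n,f):
    im=get_image(n); cv2.imwrite('pics/'+f+'.png',im); return im
def pix(info,u,v,z):
    """pixel -> world point at height z"""
    K=np.array(info['mtx']); T=np.array(info['world_from_camera'])
    d=np.array([(u-K[0,2])/K[0,0],(v-K[1,2])/K[1,1]]); s=d.copy()
    for _ in range(20): s=d/(1+info['k1']*(s@s))
    r=T[:3,:3]@np.array([s[0],-s[1],-1]); o=T[:3,3]
    return o+r*(z-o[2])/r[2]
def proj(info,p):
    K=np.array(info['mtx']); T=np.linalg.inv(np.array(info['world_from_camera']))
    c=T[:3,:3]@np.array(p)+T[:3,3]; s=np.array([c[0],-c[1]])/-c[2]
    s=s*(1+info['k1']*(s@s)); return np.array([K[0,0]*s[0]+K[0,2],K[1,1]*s[1]+K[1,2]])
E
python3 - <<'E'
from h import *
s=state(); print({k:np.round(v,3) for k,v in s.items()})
for n in('top','side'):
    i=camera_info(n); shot(n,n+'0'); print(n,np.round(i['mtx'],1).tolist(),i['k1'],np.round(i['world_from_camera'],3).tolist())
E
```

```text
{'time': np.float64(0.0), 'joint_positions': array([ 0.942,  0.182,  1.608,  0.   ,  1.354, -0.206]), 'dq': array([-0.001,  0.   ,  0.002,  0.   , -0.   ,  0.001]), 'joint_torque': array([-0.0000e+00, -4.3388e+01, -3.4185e+01,  7.0000e-02,  3.9000e-02,
       -0.0000e+00]), 'tool_pos': array([0.236, 0.524, 0.238]), 'ee_rot': array([-3.141e+00,  2.000e-03,  1.148e+00]), 'ft_force': array([ 0.614, -0.25 ,  0.455]), 'torque': array([ 0.01 , -0.044, -0.013]), 'finger_gap': np.float64(1.001)}
top [[581.1, 0.0, 321.0], [0.0, 581.1, 227.3], [0.0, 0.0, 1.0]] -0.17683528552506106 [[0.018, 0.998, -0.068, 0.495], [-1.0, 0.019, 0.005, -0.0], [0.007, 0.068, 0.998, 1.237], [0.0, 0.0, 0.0, 1.0]]
side [[531.5, 0.0, 317.4], [0.0, 531.5, 238.5], [0.0, 0.0, 1.0]] -0.08180044941399885 [[0.977, 0.135, -0.166, 0.415], [-0.214, 0.665, -0.716, -0.731], [0.013, 0.735, 0.678, 0.711], [0.0, 0.0, 0.0, 1.0]]
```

View pics/top0.png

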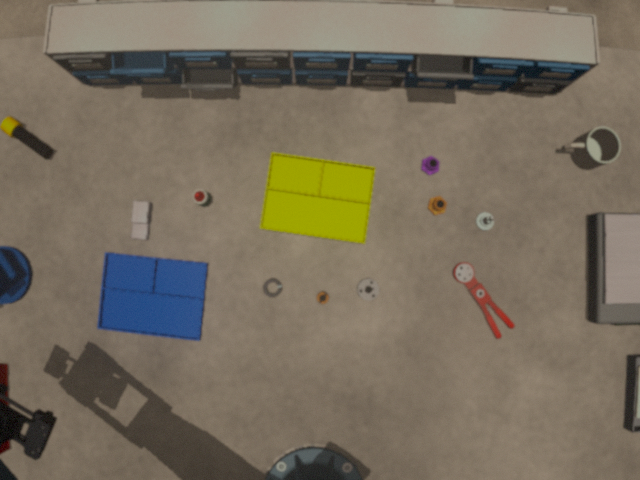

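View pics/side0.png

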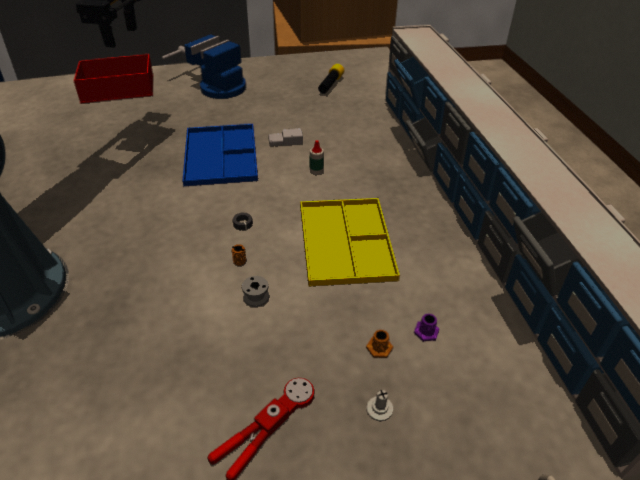

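The top view shows the yellow tray at about (320,198) and blue tray at (153,296). The cutter is at (482,295), plain insert at (322,297), hub at (367,289), hex insert at (437,205) and fastener at (485,221). The purple decoy is at (430,165). The side view agrees with this layout.

```bash
cat > m.py <<'E'
from h import *
im=cv2.imread('pics/top0.png'); I=camera_info('top'); hsv=cv2.cvtColor(im,cv2.COLOR_BGR2HSV)
def comp(lo,hi,box):
    m=cv2.inRange(hsv,np.array(lo),np.array(hi)); k=np.zeros_like(m); x0,y0,x1,y1=box; k[y0:y1,x0:x1]=m[y0:y1,x0:x1]
    c=max(cv2.findContours(k,0,1)[0],key=cv2.contourArea); return c
for n,lo,hi,b in(('blue',(105,120,60),(125,255,255),(90,240,220,350)),('yellow',(22,150,80),(35,255,255),(250,140,390,255))):
    c=comp(lo,hi,b); r=cv2.boxPoints(cv2.minAreaRect(c)); P=np.array([pix(I,u,v,.012)[:2] for u,v in r])
    e=P[1]-P[0],P[2]-P[1]; print(n,'ctr',P.mean(0).round(4),[(np.linalg.norm(a).round(4),np.degrees(np.arctan2(a[1],a[0])).round(1)) for a in e])
c=comp((0,150,80),(8,255,255),(440,250,530,350)); c2=comp((170,150,80),(180,255,255),(440,250,530,350)) if 0 else c
print('cutter blob',[cv2.boundingRect(c)])
P=np.array([pix(I,*p[0],.012)[:2] for p in c]); r=cv2.minAreaRect((P*1000).astype(np.float32)); print(r)
for n,u,v,z in(('head',464,273,.016),('bolt',481,294,.027),('h1',498,334,.012),('h2',511,325,.012),('plain',322,297,.034),('hub',367,289,.032),('hex',438,204,.03),('fast',485.5,220.5,.02),('purple',431,164,.03),('collar',273,287,.01),('bottle',201,197,.08),('bar',141,220,.02)):
    print(n,pix(I,u,v,z).round(4))
E
python3 m.py
python3 - <<'E'
import cv2,numpy as np
im=cv2.imread('pics/top0.png'); a=cv2.resize(im[140:345,300:530],None,fx=3.4,fy=2.9,interpolation=2)
cv2.imwrite('pics/c1.png',cv2.resize(im[140:345,300:530],(690,600) if 0 else (672,600)))
E
```

```text
blue ctr [0.4248 0.3519] [(np.float64(0.1654), np.float64(-5.0)), (np.float64(0.2257), np.float64(-94.7))]
yellow ctr [0.6427 0.0019] [(np.float64(0.1664), np.float64(-6.6)), (np.float64(0.227), np.float64(-97.2))]
cutter blob [(476, 293, 38, 45)]
((402.3528137207031, -383.87628173828125), (100.01124572753906, 46.148624420166016), 28.173511505126953)
head [ 0.4866 -0.3123  0.016 ]
bolt [ 0.4428 -0.3468  0.027 ]
h1 [ 0.3566 -0.39    0.012 ]
h2 [ 0.3758 -0.4187  0.012 ]
plain [ 0.4328 -0.0114  0.034 ]
hub [ 0.4508 -0.1044  0.032 ]
hex [ 0.631  -0.2523  0.03  ]
fast [ 0.599  -0.3579  0.02  ]
purple [ 0.716  -0.2373  0.03  ]
collar [0.4506 0.092  0.01  ]
bottle [0.6305 0.2366 0.08  ]
bar [0.5863 0.3776 0.02  ]
```

Call:
move_arm --deltas '[{"x": 2, "y": -2, "turn": -1.4}, {"x": 4, "y": -4, "turn": -2.8}, {"x": 5, "y": -6, "turn": -4.2}, {"x": 6, "y": -8, "turn": -5.6}, {"x": 7, "y": -10, "turn": -7}, {"x": 8, "y": -12, "turn": -8.4}, {"x": 8, "y": -14, "turn": -9.8}, {"x": 8, "y": -16, "turn": -11.2}, {"x": 8, "y": -18, "turn": -12.6}, {"x": 8, "y": -20, "turn": -14}, {"x": 8, "y": -22, "turn": -15.4}, {"x": 8, "y": -24, "turn": -16.8}]' --squeeze 25

```text
schema error: expected keys x, y, z, turn, fingers
```

All keys are required in each row.

Call:
move_arm --deltas '[{"x": 2, "y": -2, "z": 0, "turn": -1.4, "fingers": 88}, {"x": 4, "y": -4, "z": 0, "turn": -2.8, "fingers": 88}, {"x": 5, "y": -6, "z": 0, "turn": -4.2, "fingers": 88}, {"x": 6, "y": -8, "z": 0, "turn": -5.6, "fingers": 88}, {"x": 7, "y": -10, "z": 0, "turn": -7, "fingers": 88}, {"x": 8, "y": -12, "z": 0, "turn": -8.4, "fingers": 88}, {"x": 8, "y": -14, "z": 0, "turn": -9.8, "fingers": 88}, {"x": 8, "y": -16, "z": 0, "turn": -11.2, "fingers": 88}, {"x": 8, "y": -18, "z": 0, "turn": -12.6, "fingers": 88}, {"x": 8, "y": -20, "z": 0, "turn": -14, "fingers": 88}, {"x": 8, "y": -22, "z": 0, "turn": -15.4, "fingers": 88}, {"x": 8, "y": -24, "z": 0, "turn": -16.8, "fingers": 88}]' --squeeze 25

```text
time: 1.3
tool_pos: [0.4347, -0.0186, 0.2386]
ee_rot: [-3.141, -0.0, -0.617]
ft_force: [0.1, -0.4, 0.5]
finger_gap: 0.998
```

Call:
move_arm --deltas '[{"x": 0, "y": -2, "z": 0, "turn": -1.4, "fingers": 88}, {"x": 0, "y": -4, "z": 0, "turn": -2.8, "fingers": 88}, {"x": 0, "y": -6, "z": 0, "turn": -2.8, "fingers": 88}, {"x": 0, "y": -8, "z": 0, "turn": -2.8, "fingers": 88}, {"x": 0, "y": -10, "z": 0, "turn": -2.8, "fingers": 88}, {"x": 0, "y": -10.8, "z": 0, "turn": -2.8, "fingers": 88}, {"x": 0, "y": -10.8, "z": 0, "turn": -2.8, "fingers": 88}, {"x": 0, "y": -10.8, "z": 0, "turn": -2.8, "fingers": 88}, {"x": 0, "y": -10.8, "z": 0, "turn": -2.8, "fingers": 88}]'

```text
time: 2.2
tool_pos: [0.4353, -0.2849, 0.2384]
ee_rot: [-3.141, 0.001, -0.903]
ft_force: [0.2, 0.3, 0.7]
finger_gap: 0.998
```

Run:
```python
from h import *
i=camera_info('wrist'); print(np.round(i['mtx'],1).tolist(),i['k1'],np.round(i['world_from_camera'],3).tolist(),state()['tool_pos'])
shot('wrist','w1')
```

```text
[[381.8, 0.0, 315.1], [0.0, 381.8, 240.1], [0.0, 0.0, 1.0]] -0.0008208901754679979 [[0.619, 0.758, 0.206, 0.488], [-0.785, 0.598, 0.16, -0.243], [-0.001, -0.261, 0.965, 0.385], [0.0, 0.0, 0.0, 1.0]] [ 0.43525322 -0.28492312  0.23843081]
```

View pics/w1.png

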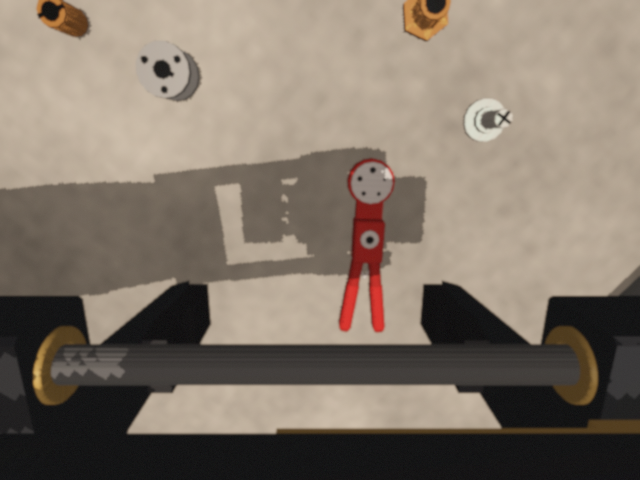

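The wrist view shows the cutter head at (371,182), its bolt at (369,240) and the fastener top at (503,118). The hub top is at (163,70), the plain insert top at (50,10) and the hex insert top at (434,5).

Run:
```python
from h import *
i=camera_info('wrist')
for n,u,v,z in(('head',371.5,182,.016),('bolt',369.5,240,.027),('blk_front',369.5,220,.024),('h1',346,326,.012),('h2',378,326,.012),('fast',503,118,.042),('fasthead',485,120,.005),('hub',164,70,.032),('plain',50,10,.034),('hex',434,5,.034)):
    print(n,pix(i,u,v,z).round(4))
```

```text
head [ 0.4885 -0.3114  0.016 ]
bolt [ 0.4447 -0.3442  0.027 ]
blk_front [ 0.4595 -0.3321  0.024 ]
h1 [ 0.3541 -0.3908  0.012 ]
h2 [ 0.3754 -0.4179  0.012 ]
fast [ 0.5997 -0.3595  0.042 ]
fasthead [ 0.5999 -0.36    0.005 ]
hub [ 0.4512 -0.1073  0.032 ]
plain [ 0.4321 -0.0102  0.034 ]
hex [ 0.6295 -0.2547  0.034 ]
```

Call:
move_arm --deltas '[{"x": 0.3, "y": -2, "z": 0, "turn": -0.2, "fingers": 70}, {"x": 0.3, "y": -2.4, "z": -1.5, "turn": -0.2, "fingers": 70}, {"x": 0.3, "y": -2.4, "z": -3.5, "turn": -0.2, "fingers": 70}, {"x": 0.3, "y": -2.4, "z": -5.5, "turn": -0.2, "fingers": 70}, {"x": 0.3, "y": -2.4, "z": -7.5, "turn": -0.2, "fingers": 70}, {"x": 0.3, "y": -2.4, "z": -8.8, "turn": -0.2, "fingers": 70}, {"x": 0.3, "y": -2.4, "z": -9.3, "turn": -0.2, "fingers": 70}, {"x": 0.3, "y": -2.4, "z": -9.3, "turn": -0.2, "fingers": 40}, {"x": 0.3, "y": -2.4, "z": -9.3, "turn": -0.2, "fingers": 20}, {"x": 0.3, "y": -2.4, "z": -9.3, "turn": -0.2, "fingers": 20}, {"x": 0.3, "y": -2.4, "z": -9.3, "turn": -0.2, "fingers": 20}, {"x": 0.3, "y": -2.4, "z": -9.3, "turn": -0.2, "fingers": 20}]' --squeeze 35

```text
time: 3.45
tool_pos: [0.4432, -0.3473, 0.0076]
ee_rot: [-3.141, -0.002, -0.925]
ft_force: [-2.0, 2.8, 2.7]
finger_gap: 0.369
```

Call:
move_arm --deltas '[{"x": 0, "y": 0, "z": 0, "turn": 0, "fingers": 20}, {"x": 0, "y": 0, "z": 0, "turn": 0, "fingers": 20}, {"x": 0, "y": 0, "z": 0, "turn": 0, "fingers": 20}, {"x": 0, "y": 0, "z": 1, "turn": 0, "fingers": 20}, {"x": 0, "y": 0, "z": 2, "turn": 0, "fingers": 20}, {"x": 0, "y": 0, "z": 3, "turn": 0, "fingers": 20}, {"x": 0, "y": 0, "z": 4, "turn": 0, "fingers": 20}, {"x": 0, "y": 0, "z": 5, "turn": 0, "fingers": 20}, {"x": 0, "y": 0, "z": 5, "turn": 0, "fingers": 20}, {"x": 0, "y": 0, "z": 5, "turn": 0, "fingers": 20}]'

```text
time: 4.45
tool_pos: [0.4425, -0.3466, 0.1307]
ee_rot: [-3.142, -0.0, -0.926]
ft_force: [0.4, 0.4, -4.0]
finger_gap: 0.338
```

Call:
move_arm --deltas '[{"x": 0, "y": 1.2, "z": 0, "turn": 0.5, "fingers": 20}, {"x": 0, "y": 3, "z": 0, "turn": 1, "fingers": 20}, {"x": 0, "y": 4.8, "z": 0, "turn": 2, "fingers": 20}, {"x": 0, "y": 6.6, "z": 0, "turn": 3, "fingers": 20}, {"x": 0, "y": 8.4, "z": 0, "turn": 4, "fingers": 20}, {"x": 0, "y": 10.2, "z": 0, "turn": 5, "fingers": 20}, {"x": 0, "y": 12, "z": 0, "turn": 6, "fingers": 20}, {"x": 0, "y": 13.8, "z": 0, "turn": 7, "fingers": 20}, {"x": -0.5, "y": 15.6, "z": 0, "turn": 8, "fingers": 20}, {"x": -1, "y": 17.4, "z": 0, "turn": 8, "fingers": 20}, {"x": -1.5, "y": 19.2, "z": 0, "turn": 8, "fingers": 20}, {"x": -2.2, "y": 21, "z": 0, "turn": 8, "fingers": 20}]'

```text
time: 5.65
tool_pos: [0.3859, 0.1797, 0.1295]
ee_rot: [3.141, 0.002, -0.088]
ft_force: [1.1, 0.5, -2.8]
finger_gap: 0.335
```

Call:
move_arm --deltas '[{"x": 0, "y": 1.8, "z": 0, "turn": 0, "fingers": 20}, {"x": 0, "y": 3.6, "z": 0, "turn": 0, "fingers": 20}, {"x": 0, "y": 5.4, "z": 0, "turn": 0, "fingers": 20}, {"x": 0, "y": 6.8, "z": 0, "turn": 0, "fingers": 20}, {"x": 0, "y": 7.5, "z": 0, "turn": 0, "fingers": 20}, {"x": 0, "y": 7.5, "z": 0, "turn": 0, "fingers": 20}, {"x": 0, "y": 7.5, "z": 0, "turn": 0, "fingers": 20}]'

```text
time: 6.35
tool_pos: [0.3868, 0.3646, 0.1297]
ee_rot: [3.139, 0.002, -0.087]
ft_force: [0.3, 0.0, -3.8]
finger_gap: 0.332
```

Run:
```python
from h import *
i=camera_info('wrist'); im=shot('wrist','w2'); s=state(); print(s['tool_pos'],s['ee_rot'],s['finger_gap'])
np.save('w2.npy',i)
```

```text
[0.38710936 0.36431274 0.13004352] [ 3.13964772e+00  1.83539548e-03 -8.82247128e-02] 0.3353796094376914
```

View pics/w2.png

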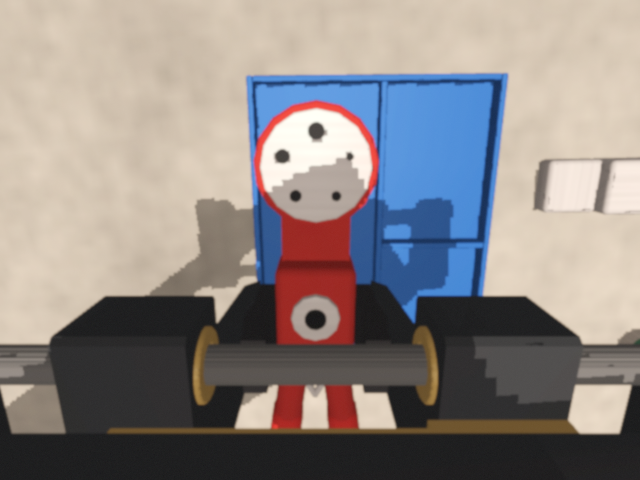

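The wrist view shows the cutter square over the long pocket. The tray's far corners are at (248,77) and (507,74), and the divider meets the far wall at (382,79).

Run:
```python
from h import *
i=np.load('w2.npy',allow_pickle=True).item()
P=[pix(i,u,v,.016)[:2] for u,v in((248,76),(507,74),(382,79))]; a=P[1]-P[0]; th=np.arctan2(a[1],a[0]); R=np.array([[np.cos(th),-np.sin(th)],[np.sin(th),np.cos(th)]])
print(np.round(P,4),np.linalg.norm(a),np.degrees(th),'ctr',(P[0]+P[1])/2-R@[0,.113],'pocket',(P[0]+P[1])/2-R@[.038,.113])
print('head',pix(i,316,162,.13-.0076+.005+.016),'bolt',pix(i,316,319,.13-.0076+.005+.027))
t=np.radians(-5); R5=np.array([[np.cos(t),-np.sin(t)],[np.sin(t),np.cos(t)]])
for n,c,a in(('b',(.4248,.3519),-5),('y',(.6427,.0019),-6.9)):
    t=np.radians(a); R=np.array([[np.cos(t),-np.sin(t)],[np.sin(t),np.cos(t)]])
    for q in((-.038,0),(.043,.0555),(.043,-.0555)): print(n,q,(np.array(c)+R@q).round(4))
```

```text
[[0.3534 0.4721]
 [0.5161 0.459 ]
 [0.4375 0.4629]] 0.1632143430903212 -4.608310275335864 ctr [0.42565125 0.35289019] pocket [0.38777409 0.35594324]
head [0.3921932  0.42347166 0.1434    ] bolt [0.38758849 0.37060582 0.1544    ]
b (-0.038, 0) [0.3869 0.3552]
b (0.043, 0.0555) [0.4725 0.4034]
b (0.043, -0.0555) [0.4628 0.2929]
y (-0.038, 0) [0.605  0.0065]
y (0.043, 0.0555) [0.6921 0.0518]
y (0.043, -0.0555) [ 0.6787 -0.0584]
```

Call:
move_arm --deltas '[{"x": 0, "y": 0.1, "z": -1.5, "turn": 0, "fingers": 20}, {"x": 0, "y": 0.1, "z": -3, "turn": 0, "fingers": 20}, {"x": 0, "y": 0.1, "z": -4, "turn": 0, "fingers": 20}, {"x": 0, "y": 0.1, "z": -4.5, "turn": 0, "fingers": 20}, {"x": 0, "y": 0.1, "z": -4.7, "turn": 0, "fingers": 20}, {"x": 0, "y": 0.1, "z": -4.75, "turn": 0, "fingers": 20}, {"x": 0, "y": 0.1, "z": -4.75, "turn": 0, "fingers": 20}, {"x": 0, "y": 0.1, "z": -4.75, "turn": 0, "fingers": 20}]'

```text
time: 7.2
tool_pos: [0.3887, 0.3688, 0.0138]
ee_rot: [-3.14, -0.002, -0.088]
ft_force: [-0.2, 0.6, -3.9]
finger_gap: 0.337
```

Call:
move_arm --deltas '[{"x": 0, "y": 0, "z": -0.08, "turn": 0, "fingers": 20}, {"x": 0, "y": 0, "z": -0.12, "turn": 0, "fingers": 20}, {"x": 0, "y": 0, "z": -0.12, "turn": 0, "fingers": 20}]'

```text
time: 7.5
tool_pos: [0.3881, 0.3687, 0.0104]
ee_rot: [-3.141, -0.001, -0.087]
ft_force: [-1.8, -2.1, 4.1]
finger_gap: 0.337
```

Contact. I'll release, lift, and look.

Call:
move_arm --deltas '[{"x": 0, "y": 0, "z": -0.08, "turn": 0, "fingers": 39}, {"x": 0, "y": 0, "z": -0.08, "turn": 0, "fingers": 39}, {"x": 0, "y": 0, "z": -0.08, "turn": 0, "fingers": 39}, {"x": 0, "y": 0, "z": -0.08, "turn": 0, "fingers": 39}, {"x": 0, "y": 0, "z": 1, "turn": 0, "fingers": 39}, {"x": 0, "y": 0, "z": 2.5, "turn": 0, "fingers": 39}, {"x": 0, "y": -0.8, "z": 4, "turn": 0, "fingers": 60}, {"x": 0, "y": -2, "z": 5, "turn": 0, "fingers": 60}, {"x": 0.4, "y": -4, "z": 5, "turn": 1, "fingers": 60}, {"x": 0.8, "y": -6, "z": 5, "turn": 2, "fingers": 60}, {"x": 1.2, "y": -8, "z": 5, "turn": 3, "fingers": 60}, {"x": 1.7, "y": -10, "z": 5, "turn": 4, "fingers": 60}]'

```text
time: 8.7
tool_pos: [0.429, 0.121, 0.1348]
ee_rot: [3.141, -0.001, 0.336]
ft_force: [0.7, -0.5, -0.5]
finger_gap: 0.679
```

Call:
move_arm --deltas '[{"x": 0.1, "y": -2, "z": 0, "turn": 1.4, "fingers": 55}, {"x": 0.1, "y": -4, "z": 0, "turn": 2.8, "fingers": 55}, {"x": 0.1, "y": -5, "z": 0, "turn": 4.2, "fingers": 55}, {"x": 0.1, "y": -5, "z": 0, "turn": 5.6, "fingers": 55}, {"x": 0.1, "y": -5, "z": 0, "turn": 7, "fingers": 55}, {"x": 0.1, "y": -5, "z": 0, "turn": 8.4, "fingers": 55}, {"x": 0.1, "y": -5, "z": 0, "turn": 9.8, "fingers": 55}, {"x": 0.1, "y": -5, "z": 0, "turn": 11, "fingers": 55}, {"x": 0.1, "y": -5, "z": 0, "turn": 11, "fingers": 55}, {"x": 0.1, "y": -5, "z": 0, "turn": 11, "fingers": 55}]'

```text
time: 9.7
tool_pos: [0.4316, -0.0023, 0.1345]
ee_rot: [3.141, 0.0, 1.48]
ft_force: [0.1, 0.3, -0.8]
finger_gap: 0.621
```

Run:
```python
from h import *
i=camera_info('wrist'); im=shot('wrist','w3'); s=state(); print(s['tool_pos'],s['ee_rot'],s['finger_gap']); print('expect plain at',proj(i,(.4324,-.0108,.034)))
np.save('w3.npy',i); t=shot('top','t3')
cv2.imwrite('pics/w3b.png',np.hstack([im[:,:],cv2.resize(t[235:355,85:215],(520,480))])[:, :1160][::1,::1] if 0 else cv2.resize(np.hstack([im,cv2.resize(t[235:355,85:215],(520,480))]),(800,331)))
```

```text
[ 0.43157507 -0.00227997  0.13446613] [ 3.14157226e+00 -2.96743008e-05  1.47987873e+00] 0.626413376076117
expect plain at [301.99258969 242.65104157]
```

View pics/w3b.png

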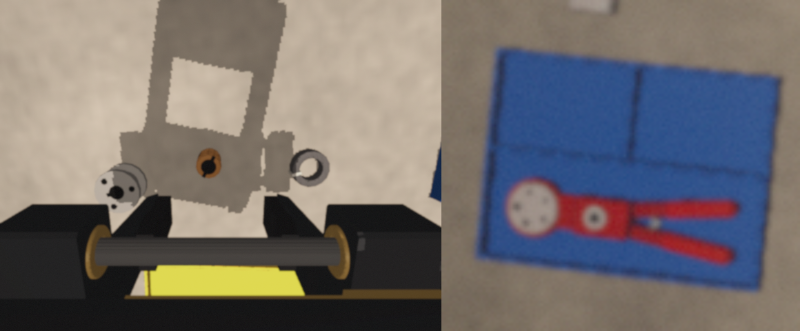

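The cutter lies flat inside the long pocket. The plain insert is at about (302,239) against an expected (302,243), within 1–2 mm.

Call:
move_arm --deltas '[{"x": 0, "y": -0.34, "z": -1, "turn": 0, "fingers": 55}, {"x": 0, "y": -0.34, "z": -2.5, "turn": 0, "fingers": 55}, {"x": 0, "y": -0.34, "z": -4, "turn": 0, "fingers": 55}, {"x": 0, "y": -0.34, "z": -4.7, "turn": 0, "fingers": 55}, {"x": 0, "y": -0.34, "z": -5, "turn": 0, "fingers": 55}, {"x": 0, "y": -0.34, "z": -5, "turn": 0, "fingers": 55}, {"x": 0, "y": -0.34, "z": -5, "turn": 0, "fingers": 15}, {"x": 0, "y": -0.34, "z": -5, "turn": 0, "fingers": 15}, {"x": 0, "y": -0.34, "z": -5, "turn": 0, "fingers": 15}, {"x": 0, "y": -0.34, "z": -5, "turn": 0, "fingers": 15}, {"x": 0, "y": -0.34, "z": -5, "turn": 0, "fingers": 15}, {"x": 0, "y": -0.34, "z": -5, "turn": 0, "fingers": 15}]' --squeeze 20

```text
time: 11.0
tool_pos: [0.4322, -0.0109, 0.0101]
ee_rot: [3.14, 0.0, 1.483]
ft_force: [-1.4, 1.0, 6.9]
finger_gap: 0.264
```

Call:
move_arm --deltas '[{"x": 0, "y": 0, "z": 1, "turn": 0, "fingers": 15}, {"x": 0, "y": 0, "z": 2.5, "turn": 0, "fingers": 15}, {"x": 0, "y": 1.2, "z": 4, "turn": 0, "fingers": 15}, {"x": 0.4, "y": 3, "z": 4, "turn": 0, "fingers": 15}, {"x": 0.8, "y": 4.9, "z": 4, "turn": 0, "fingers": 15}, {"x": 1.3, "y": 6.7, "z": 4, "turn": 0, "fingers": 15}, {"x": 1.3, "y": 8.6, "z": 4, "turn": 0, "fingers": 15}, {"x": 1.3, "y": 10.5, "z": 4, "turn": 0, "fingers": 15}, {"x": 1.3, "y": 11.8, "z": 4, "turn": 0, "fingers": 15}, {"x": 1.3, "y": 12.2, "z": 4, "turn": 0, "fingers": 15}, {"x": 1.3, "y": 12.2, "z": 4, "turn": 0, "fingers": 15}, {"x": 1.3, "y": 12.2, "z": 4, "turn": 0, "fingers": 15}]'

```text
time: 12.2
tool_pos: [0.4638, 0.2932, 0.1091]
ee_rot: [-3.141, 0.001, 1.483]
ft_force: [-0.2, -0.3, -0.8]
finger_gap: 0.262
```

Call:
move_arm --deltas '[{"x": 0, "y": 0, "z": -1.5, "turn": 0, "fingers": 15}, {"x": 0, "y": 0, "z": -2.8, "turn": 0, "fingers": 15}, {"x": 0, "y": 0, "z": -3.5, "turn": 0, "fingers": 15}, {"x": 0, "y": 0, "z": -3.7, "turn": 0, "fingers": 15}, {"x": 0, "y": 0, "z": -3.78, "turn": 0, "fingers": 15}, {"x": 0, "y": 0, "z": -3.8, "turn": 0, "fingers": 15}, {"x": 0, "y": 0, "z": -3.8, "turn": 0, "fingers": 15}]'

```text
time: 12.9
tool_pos: [0.4652, 0.2942, 0.0157]
ee_rot: [3.14, -0.001, 1.483]
ft_force: [0.2, -0.3, -0.6]
finger_gap: 0.263
```

Call:
move_arm --deltas '[{"x": 0, "y": 0, "z": -0.06, "turn": 0, "fingers": 15}, {"x": 0, "y": 0, "z": -0.1, "turn": 0, "fingers": 15}, {"x": 0, "y": 0, "z": -0.1, "turn": 0, "fingers": 15}]'

```text
time: 13.2
tool_pos: [0.4647, 0.2944, 0.0131]
ee_rot: [3.14, -0.0, 1.484]
ft_force: [-1.7, -1.4, 6.0]
finger_gap: 0.262
```

Call:
move_arm --deltas '[{"x": 0, "y": 0, "z": 0, "turn": 0, "fingers": 45}, {"x": 0, "y": 0, "z": 0, "turn": 0, "fingers": 45}, {"x": 0, "y": 0, "z": 0, "turn": 0, "fingers": 45}, {"x": 0, "y": 0, "z": 0, "turn": 0, "fingers": 45}, {"x": 0, "y": 0, "z": 1.5, "turn": 0, "fingers": 45}, {"x": 0, "y": 0, "z": 3, "turn": 0, "fingers": 45}, {"x": 0, "y": -1, "z": 4.5, "turn": 0, "fingers": 45}, {"x": 0.5, "y": -2.5, "z": 5, "turn": 0, "fingers": 45}, {"x": 1, "y": -4.3, "z": 5, "turn": 0, "fingers": 45}, {"x": 1.5, "y": -6.2, "z": 5, "turn": 0, "fingers": 45}, {"x": 2, "y": -8, "z": 5, "turn": 0, "fingers": 45}, {"x": 2.5, "y": -9.9, "z": 5, "turn": 0, "fingers": 45}]'

```text
time: 14.4
tool_pos: [0.5268, 0.045, 0.1371]
ee_rot: [3.141, -0.0, 1.484]
ft_force: [1.0, 0.0, 0.6]
finger_gap: 0.512
```

Call:
move_arm --deltas '[{"x": 0.5, "y": -1.9, "z": 0, "turn": 0, "fingers": 45}, {"x": 1, "y": -3.8, "z": 0, "turn": 0, "fingers": 45}, {"x": 1.5, "y": -5.7, "z": 0, "turn": 0, "fingers": 45}, {"x": 2, "y": -7.6, "z": 0, "turn": 0, "fingers": 45}, {"x": 2.5, "y": -9.5, "z": 0, "turn": 0, "fingers": 45}, {"x": 2.9, "y": -11.4, "z": 0, "turn": 0, "fingers": 45}, {"x": 2.9, "y": -13.3, "z": 0, "turn": 0, "fingers": 45}, {"x": 2.9, "y": -15, "z": 0, "turn": 0, "fingers": 45}, {"x": 2.9, "y": -16, "z": 0, "turn": 0, "fingers": 45}, {"x": 2.9, "y": -16.2, "z": 0, "turn": 0, "fingers": 45}, {"x": 2.9, "y": -16.2, "z": 0, "turn": 0, "fingers": 45}]'

```text
time: 15.5
tool_pos: [0.5987, -0.3585, 0.1363]
ee_rot: [-3.141, -0.001, 1.482]
ft_force: [0.0, 0.9, 0.1]
finger_gap: 0.509
```

Run:
```python
from h import *
i=camera_info('wrist'); im=shot('wrist','w4'); s=state(); print(s['tool_pos'],s['ee_rot'],s['finger_gap']); print('expect',proj(i,(.5998,-.3597,.042)),proj(i,(.63,-.2535,.034)),proj(i,(.5998,-.3597,.0)))
np.save('w4.npy',i); t=shot('top','t4')
cv2.imwrite('pics/w4b.png',cv2.resize(np.hstack([im,cv2.resize(t[235:355,85:215],(520,480))]),(800,331)))
```

```text
[ 0.59894371 -0.35734509  0.13648338] [-3.14088644e+00 -1.11577919e-03  1.48302712e+00] 0.5147177692700787
expect [312.74503131 244.75208677] [470.07159515 270.2369442 ] [312.97388317 229.65921807]
```

View pics/w4b.png

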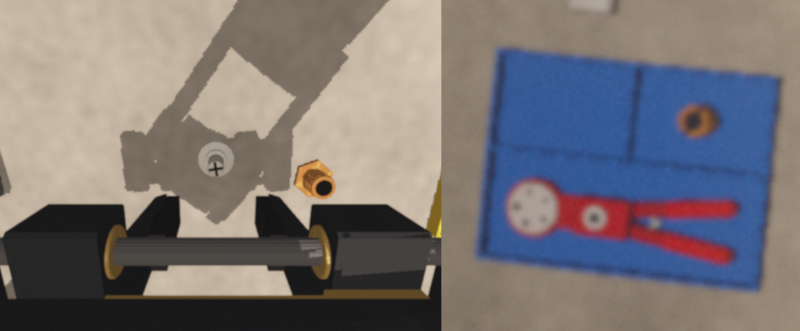

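The plain insert stands in the small pocket. The fastener top is at (312,244) and the hex insert top at (468,271), both as predicted.

Call:
move_arm --deltas '[{"x": 0, "y": -0.07, "z": -1, "turn": 0, "fingers": 45}, {"x": 0, "y": -0.07, "z": -2.5, "turn": 0, "fingers": 45}, {"x": 0, "y": -0.07, "z": -3.8, "turn": 0, "fingers": 45}, {"x": 0, "y": -0.07, "z": -4.5, "turn": 0, "fingers": 45}, {"x": 0, "y": -0.07, "z": -4.8, "turn": 0, "fingers": 45}, {"x": 0, "y": -0.07, "z": -4.8, "turn": 0, "fingers": 45}, {"x": 0, "y": -0.07, "z": -4.8, "turn": 0, "fingers": 8}, {"x": 0, "y": -0.07, "z": -4.8, "turn": 0, "fingers": 8}, {"x": 0, "y": -0.07, "z": -4.8, "turn": 0, "fingers": 8}, {"x": 0, "y": -0.07, "z": -4.8, "turn": 0, "fingers": 8}, {"x": 0, "y": -0.07, "z": -4.8, "turn": 0, "fingers": 8}, {"x": 0, "y": -0.07, "z": -4.8, "turn": 0, "fingers": 8}]'

```text
time: 16.8
tool_pos: [0.5996, -0.3606, 0.018]
ee_rot: [3.14, 0.001, 1.483]
ft_force: [-0.2, 0.3, 5.6]
finger_gap: 0.171
```

Call:
move_arm --deltas '[{"x": 0, "y": 0, "z": 1, "turn": 0, "fingers": 8}, {"x": 0, "y": 0, "z": 2.5, "turn": 0, "fingers": 8}, {"x": 0, "y": 1.2, "z": 4, "turn": 0, "fingers": 8}, {"x": 0.2, "y": 3, "z": 4, "turn": 0, "fingers": 8}, {"x": 0.2, "y": 4.9, "z": 4, "turn": 0, "fingers": 8}, {"x": 0.2, "y": 6.8, "z": 4, "turn": 0, "fingers": 8}, {"x": 0.2, "y": 8.7, "z": 4, "turn": 0, "fingers": 8}, {"x": 0.2, "y": 10.6, "z": 4, "turn": 0, "fingers": 8}, {"x": 0.2, "y": 12.5, "z": 4, "turn": 0, "fingers": 8}, {"x": 0.2, "y": 14.2, "z": 4, "turn": 0, "fingers": 8}, {"x": 0.2, "y": 14.7, "z": 4, "turn": 0, "fingers": 8}, {"x": 0.2, "y": 14.7, "z": 4, "turn": 0, "fingers": 8}]'

```text
time: 18.0
tool_pos: [0.6037, 0.0093, 0.1167]
ee_rot: [-3.141, -0.0, 1.486]
ft_force: [-0.4, -0.8, -0.4]
finger_gap: 0.175
```

Run:
```python
from h import *
i=camera_info('wrist'); im=shot('wrist','w5'); s=state(); print(s['tool_pos'],s['ee_rot'],s['finger_gap'],s['ft_force'])
np.save('w5.npy',i)
t=np.radians(-6.9); R=np.array([[np.cos(t),-np.sin(t)],[np.sin(t),np.cos(t)]])
for q in((-.083,.113),(.083,.113),(-.083,-.113),(.083,-.113),(.005,0)):
    p=proj(i,(*(np.array((.6427,.0019))+R@q),.016)); print(p); cv2.circle(im,tuple(int(a) for a in p),4,(0,0,255),1)
cv2.imwrite('pics/w5b.png',im)
```

```text
[0.60402667 0.00759113 0.1168061 ] [-3.14140170e+00  5.13893447e-04  1.48478032e+00] 0.17591967637248243 [-0.35613126 -0.48349322 -0.58058112]
[488.27183902 181.1584285 ]
[454.40464779 401.43934488]
[135.56983267 168.45634918]
[154.87726378 392.44448566]
[308.46930156 301.59073973]
```

View pics/w5b.png

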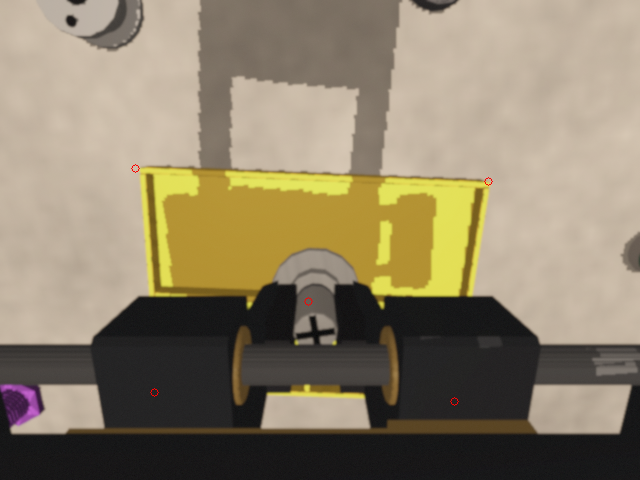

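Predicted tray corners match the picture within about 3 mm. The fastener is held upright over the long pocket.

Call:
move_arm --deltas '[{"x": 0, "y": 0, "z": -1.5, "turn": 0, "fingers": 8}, {"x": 0, "y": 0, "z": -2.8, "turn": 0, "fingers": 8}, {"x": 0, "y": 0, "z": -3.5, "turn": 0, "fingers": 8}, {"x": 0, "y": 0, "z": -3.7, "turn": 0, "fingers": 8}, {"x": 0, "y": 0, "z": -3.78, "turn": 0, "fingers": 8}, {"x": 0, "y": 0, "z": -3.82, "turn": 0, "fingers": 8}, {"x": 0, "y": 0, "z": -3.84, "turn": 0, "fingers": 8}, {"x": 0, "y": 0, "z": -3.84, "turn": 0, "fingers": 8}]'

```text
time: 18.85
tool_pos: [0.6049, 0.0072, 0.0221]
ee_rot: [3.14, 0.0, 1.483]
ft_force: [-0.7, -0.6, -0.4]
finger_gap: 0.171
```

Call:
move_arm --deltas '[{"x": 0, "y": 0, "z": -0.05, "turn": 0, "fingers": 8}, {"x": 0, "y": 0, "z": -0.05, "turn": 0, "fingers": 8}, {"x": 0, "y": 0, "z": -0.05, "turn": 0, "fingers": 45}, {"x": 0, "y": 0, "z": -0.05, "turn": 0, "fingers": 45}, {"x": 0, "y": 0, "z": -0.05, "turn": 0, "fingers": 45}, {"x": 0, "y": 0, "z": -0.05, "turn": 0, "fingers": 45}, {"x": 0, "y": 0, "z": 1.4, "turn": 0, "fingers": 45}, {"x": 0, "y": 0, "z": 3, "turn": 0, "fingers": 50}, {"x": 0.2, "y": -1.2, "z": 4.3, "turn": 0, "fingers": 50}, {"x": 0.5, "y": -3, "z": 4.3, "turn": 0, "fingers": 50}, {"x": 0.8, "y": -4.8, "z": 4.3, "turn": 0, "fingers": 50}, {"x": 1, "y": -6.6, "z": 4.3, "turn": 0, "fingers": 50}]'

```text
time: 20.05
tool_pos: [0.6296, -0.159, 0.1291]
ee_rot: [3.14, 0.0, 1.484]
ft_force: [-0.1, -0.6, 0.0]
finger_gap: 0.574
```

Call:
move_arm --deltas '[{"x": 0, "y": -1.8, "z": 0, "turn": 0, "fingers": 50}, {"x": 0, "y": -3.4, "z": 0, "turn": 0, "fingers": 50}, {"x": 0, "y": -3.8, "z": 0, "turn": 0, "fingers": 50}, {"x": 0, "y": -3.8, "z": 0, "turn": 0, "fingers": 50}, {"x": 0, "y": -3.8, "z": 0, "turn": 0, "fingers": 50}]'

```text
time: 20.55
tool_pos: [0.6289, -0.2513, 0.128]
ee_rot: [-3.141, -0.001, 1.483]
ft_force: [-0.5, -0.1, 0.6]
finger_gap: 0.566
```

Run:
```python
from h import *
i=camera_info('wrist'); im=shot('wrist','w6'); s=state(); print(s['tool_pos'],s['ee_rot'],s['finger_gap']); print('expect',proj(i,(.6297,-.254,.034)))
np.save('w6.npy',i); t=shot('top','t6')
cv2.imwrite('pics/w6b.png',cv2.resize(np.hstack([im,cv2.resize(t[140:260,255:385],(520,480))]),(800,331)))
```

```text
[ 0.62905311 -0.25078623  0.1281301 ] [-3.14084522e+00 -8.89461295e-04  1.48434950e+00] 0.5659737357307562
expect [310.37485711 244.62433845]
```

View pics/w6b.png

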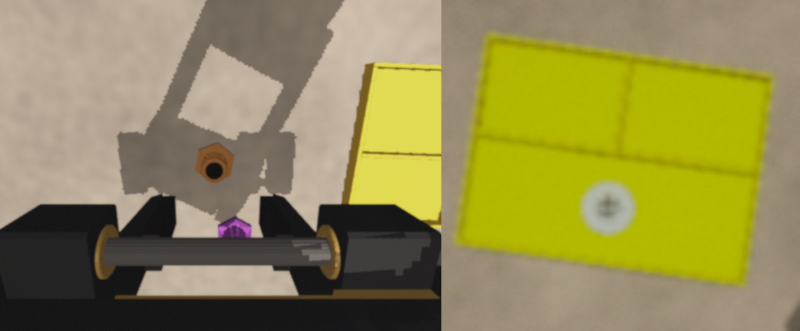

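The fastener stands in the yellow long pocket. The hex insert top is at about (310,246), within 1 mm of prediction.

Call:
move_arm --deltas '[{"x": 0.05, "y": -0.13, "z": -1, "turn": 0, "fingers": 50}, {"x": 0.05, "y": -0.13, "z": -2.5, "turn": 0, "fingers": 50}, {"x": 0.05, "y": -0.13, "z": -3.8, "turn": 0, "fingers": 50}, {"x": 0.05, "y": -0.13, "z": -4.5, "turn": 0, "fingers": 50}, {"x": 0.05, "y": -0.13, "z": -4.7, "turn": 0, "fingers": 50}, {"x": 0.05, "y": -0.13, "z": -4.7, "turn": 0, "fingers": 50}, {"x": 0.05, "y": -0.13, "z": -4.7, "turn": 0, "fingers": 16}, {"x": 0.05, "y": -0.13, "z": -4.7, "turn": 0, "fingers": 16}, {"x": 0.05, "y": -0.13, "z": -4.7, "turn": 0, "fingers": 16}, {"x": 0.05, "y": -0.13, "z": -4.7, "turn": 0, "fingers": 16}, {"x": 0.05, "y": -0.13, "z": -4.7, "turn": 0, "fingers": 16}, {"x": 0.05, "y": -0.13, "z": -4.7, "turn": 0, "fingers": 16}]'

```text
time: 21.85
tool_pos: [0.6311, -0.2562, 0.0123]
ee_rot: [3.14, 0.001, 1.483]
ft_force: [-0.8, 2.0, 6.3]
finger_gap: 0.274
```

Call:
move_arm --deltas '[{"x": 0, "y": 0, "z": 1, "turn": 0, "fingers": 16}, {"x": 0, "y": 0, "z": 2.5, "turn": 0, "fingers": 16}, {"x": 0.3, "y": 1.2, "z": 4, "turn": 0, "fingers": 16}, {"x": 0.8, "y": 3, "z": 4, "turn": 0, "fingers": 16}, {"x": 1.3, "y": 4.8, "z": 4, "turn": 0, "fingers": 16}, {"x": 1.9, "y": 6.5, "z": 4, "turn": 0, "fingers": 16}, {"x": 1.9, "y": 7.6, "z": 4, "turn": 0, "fingers": 16}, {"x": 1.9, "y": 7.9, "z": 4, "turn": 0, "fingers": 16}, {"x": 1.9, "y": 7.9, "z": 4, "turn": 0, "fingers": 16}, {"x": 1.9, "y": 7.9, "z": 4, "turn": 0, "fingers": 16}]'

```text
time: 22.85
tool_pos: [0.6777, -0.0596, 0.1108]
ee_rot: [-3.141, 0.001, 1.482]
ft_force: [0.0, -1.0, -1.0]
finger_gap: 0.274
```

Call:
move_arm --deltas '[{"x": 0, "y": 0, "z": -1.5, "turn": 0, "fingers": 16}, {"x": 0, "y": 0, "z": -2.8, "turn": 0, "fingers": 16}, {"x": 0, "y": 0, "z": -3.5, "turn": 0, "fingers": 16}, {"x": 0, "y": 0, "z": -3.7, "turn": 0, "fingers": 16}, {"x": 0, "y": 0, "z": -3.78, "turn": 0, "fingers": 16}, {"x": 0, "y": 0, "z": -3.82, "turn": 0, "fingers": 16}, {"x": 0, "y": 0, "z": -3.84, "turn": 0, "fingers": 16}, {"x": 0, "y": 0, "z": -3.84, "turn": 0, "fingers": 16}]'

```text
time: 23.65
tool_pos: [0.6788, -0.0585, 0.0163]
ee_rot: [3.139, 0.0, 1.483]
ft_force: [-0.5, 0.2, -1.3]
finger_gap: 0.28
```

Call:
move_arm --deltas '[{"x": 0, "y": 0, "z": -0.05, "turn": 0, "fingers": 16}, {"x": 0, "y": 0, "z": -0.05, "turn": 0, "fingers": 16}, {"x": 0, "y": 0, "z": -0.05, "turn": 0, "fingers": 48}, {"x": 0, "y": 0, "z": -0.05, "turn": 0, "fingers": 48}, {"x": 0, "y": 0, "z": -0.05, "turn": 0, "fingers": 48}, {"x": 0, "y": 0, "z": -0.05, "turn": 0, "fingers": 48}, {"x": 0, "y": 0, "z": 1.4, "turn": 0, "fingers": 48}, {"x": 0, "y": 0, "z": 3, "turn": 0, "fingers": 50}, {"x": -1, "y": -0.5, "z": 4.5, "turn": 0, "fingers": 68}, {"x": -2.8, "y": -1, "z": 4.5, "turn": 0, "fingers": 68}, {"x": -4.6, "y": -1.5, "z": 4.5, "turn": 0, "fingers": 68}, {"x": -6.4, "y": -1.8, "z": 4.5, "turn": 0, "fingers": 68}]'

```text
time: 24.85
tool_pos: [0.5164, -0.1039, 0.1278]
ee_rot: [3.141, 0.001, 1.483]
ft_force: [-1.2, -0.9, -0.3]
finger_gap: 0.775
```

Call:
move_arm --deltas '[{"x": -1.6, "y": 0, "z": 0, "turn": 0, "fingers": 68}, {"x": -2.6, "y": 0, "z": 0, "turn": 0, "fingers": 68}, {"x": -2.7, "y": 0, "z": 0, "turn": 0, "fingers": 68}, {"x": -2.7, "y": 0, "z": 0, "turn": 0, "fingers": 68}, {"x": -2.7, "y": 0, "z": 0, "turn": 0, "fingers": 68}]'

```text
time: 25.35
tool_pos: [0.4518, -0.1038, 0.128]
ee_rot: [3.14, 0.001, 1.483]
ft_force: [0.4, 0.2, 0.3]
finger_gap: 0.773
```

Run:
```python
from h import *
i=camera_info('wrist'); im=shot('wrist','w7'); s=state(); print(s['tool_pos'],s['ee_rot'],s['finger_gap']); print('expect',proj(i,(.451,-.1065,.032)))
np.save('w7.npy',i); t=shot('top','t7')
cv2.imwrite('pics/w7b.png',cv2.resize(np.hstack([im,cv2.resize(t[140:260,255:385],(520,480))]),(800,331)))
```

```text
[ 0.45183417 -0.103662    0.12786766] [3.14024453e+00 4.17223590e-04 1.48344984e+00] 0.7710760480060217
expect [310.2856996  241.03646943]
```

View pics/w7b.png

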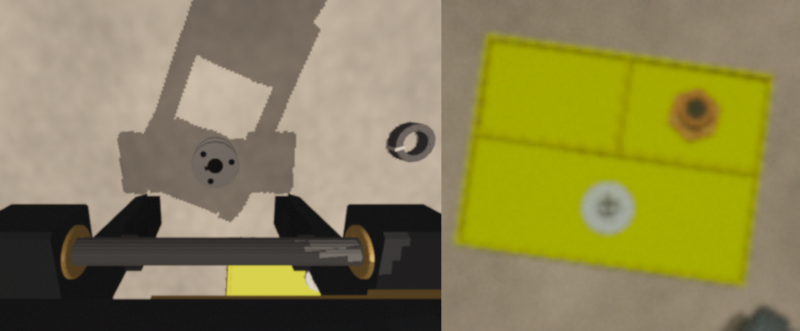

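The hex insert stands in its yellow pocket. The hub centre is at about (312,238), about 1 mm from prediction.

Call:
move_arm --deltas '[{"x": -0.06, "y": -0.09, "z": -1, "turn": 0, "fingers": 68}, {"x": -0.06, "y": -0.09, "z": -2.5, "turn": 0, "fingers": 68}, {"x": -0.06, "y": -0.09, "z": -3.8, "turn": 0, "fingers": 68}, {"x": -0.06, "y": -0.09, "z": -4.5, "turn": 0, "fingers": 68}, {"x": -0.06, "y": -0.09, "z": -4.75, "turn": 0, "fingers": 68}, {"x": -0.06, "y": -0.09, "z": -4.75, "turn": 0, "fingers": 68}, {"x": -0.06, "y": -0.09, "z": -4.75, "turn": 0, "fingers": 36}, {"x": -0.06, "y": -0.09, "z": -4.75, "turn": 0, "fingers": 36}, {"x": -0.06, "y": -0.09, "z": -4.75, "turn": 0, "fingers": 36}, {"x": -0.06, "y": -0.09, "z": -4.75, "turn": 0, "fingers": 36}, {"x": -0.06, "y": -0.09, "z": -4.75, "turn": 0, "fingers": 36}, {"x": -0.06, "y": -0.09, "z": -4.75, "turn": 0, "fingers": 36}]'

```text
time: 26.65
tool_pos: [0.4497, -0.106, 0.0096]
ee_rot: [3.14, 0.001, 1.483]
ft_force: [0.1, -0.2, 7.1]
finger_gap: 0.497
```

Call:
move_arm --deltas '[{"x": 0, "y": 0, "z": 1, "turn": 0, "fingers": 36}, {"x": 0, "y": 0, "z": 2.5, "turn": 0, "fingers": 36}, {"x": 0.6, "y": 0.6, "z": 4, "turn": 0, "fingers": 36}, {"x": 2, "y": 1.6, "z": 4.2, "turn": 0, "fingers": 36}, {"x": 3.5, "y": 2.6, "z": 4.2, "turn": 0, "fingers": 36}, {"x": 5, "y": 3.6, "z": 4.2, "turn": 0, "fingers": 36}, {"x": 6.5, "y": 4.6, "z": 4.2, "turn": 0, "fingers": 36}, {"x": 8, "y": 5.5, "z": 4.2, "turn": 0, "fingers": 36}, {"x": 9.3, "y": 6.2, "z": 4.2, "turn": 0, "fingers": 36}, {"x": 9.7, "y": 6.3, "z": 4.2, "turn": 0, "fingers": 36}, {"x": 9.7, "y": 6.3, "z": 4.2, "turn": 0, "fingers": 36}, {"x": 9.7, "y": 6.3, "z": 4.2, "turn": 0, "fingers": 36}]'

```text
time: 27.85
tool_pos: [0.6904, 0.0518, 0.1129]
ee_rot: [-3.14, 0.0, 1.483]
ft_force: [0.1, 0.4, -0.7]
finger_gap: 0.504
```

Call:
move_arm --deltas '[{"x": 0, "y": 0, "z": -1.5, "turn": 0, "fingers": 36}, {"x": 0, "y": 0, "z": -2.8, "turn": 0, "fingers": 36}, {"x": 0, "y": 0, "z": -3.6, "turn": 0, "fingers": 36}, {"x": 0, "y": 0, "z": -3.85, "turn": 0, "fingers": 36}, {"x": 0, "y": 0, "z": -3.95, "turn": 0, "fingers": 36}, {"x": 0, "y": 0, "z": -4, "turn": 0, "fingers": 36}, {"x": 0, "y": 0, "z": -4, "turn": 0, "fingers": 36}, {"x": 0, "y": 0, "z": -4, "turn": 0, "fingers": 36}]'

```text
time: 28.65
tool_pos: [0.6922, 0.0518, 0.0152]
ee_rot: [3.139, 0.0, 1.483]
ft_force: [0.5, 0.3, -1.4]
finger_gap: 0.499
```

Call:
move_arm --deltas '[{"x": 0, "y": 0, "z": -0.06, "turn": 0, "fingers": 36}, {"x": 0, "y": 0, "z": -0.1, "turn": 0, "fingers": 36}, {"x": 0, "y": 0, "z": -0.1, "turn": 0, "fingers": 36}, {"x": 0, "y": 0, "z": -0.1, "turn": 0, "fingers": 59}, {"x": 0, "y": 0, "z": -0.1, "turn": 0, "fingers": 59}, {"x": 0, "y": 0, "z": -0.1, "turn": 0, "fingers": 59}, {"x": 0, "y": 0, "z": -0.1, "turn": 0, "fingers": 59}, {"x": 0, "y": 0, "z": 1, "turn": 0, "fingers": 59}, {"x": 0, "y": 0, "z": 2.5, "turn": 0, "fingers": 59}, {"x": 0, "y": 0, "z": 4.3, "turn": 0, "fingers": 59}, {"x": -1.5, "y": 0, "z": 5.5, "turn": 0, "fingers": 59}, {"x": -3, "y": 0, "z": 6, "turn": 0, "fingers": 59}]'

```text
time: 29.85
tool_pos: [0.6179, 0.0516, 0.1676]
ee_rot: [3.135, 0.0, 1.483]
ft_force: [0.2, 0.1, -0.2]
finger_gap: 0.667
```

Call:
move_arm --deltas '[{"x": -2, "y": -1, "z": 0, "turn": 0, "fingers": 59}, {"x": -3.5, "y": -2, "z": 0, "turn": 0, "fingers": 59}, {"x": -5, "y": -3, "z": 0, "turn": 0, "fingers": 59}, {"x": -6, "y": -4, "z": 0, "turn": 0, "fingers": 59}, {"x": -6, "y": -4, "z": 0, "turn": 0, "fingers": 59}, {"x": -6, "y": -4, "z": 0, "turn": 0, "fingers": 59}]'

```text
time: 30.45
tool_pos: [0.4665, -0.0486, 0.1641]
ee_rot: [3.14, 0.0, 1.481]
ft_force: [-0.7, -0.5, -0.7]
finger_gap: 0.668
```

Run:
```python
from h import *
t=shot('top','t8'); s=shot('side','s8')
cv2.imwrite('pics/fin.png',np.hstack([cv2.resize(t[140:345,80:400],(500,320)),cv2.resize(s[90:300,160:420],(300,242)) if 0 else cv2.copyMakeBorder(cv2.resize(s[110:310,170:410],(300,250)),0,70,0,0,0)]))
```

```text
(no output)
```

View pics/fin.png

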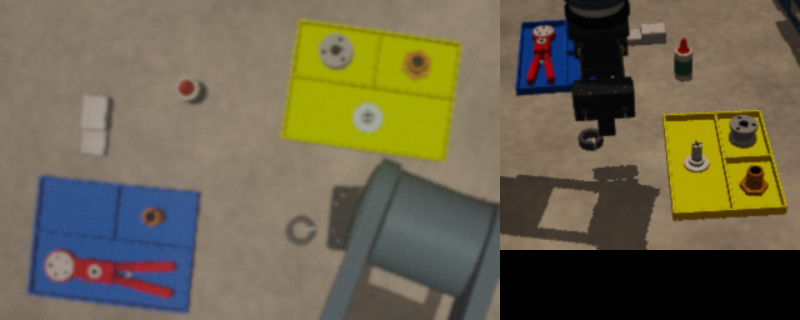

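All five parts are in their pockets and upright, and the cutter lies flat. The bottle, collar and bar have not moved.

```bash
python3 -c "
from rig import *
print(job_done())"
```

```text
the job is handed in; nothing more can be done
None
```

Both kits are made up and the job was handed in at about 30.5 s of the 115 s allowed. I placed the parts in the order you listed.

- **Blue tray:** the red cutter lies flat in the long pocket, and the plain insert stands in a small pocket.
- **Yellow tray:** the fastener stands in the long pocket, and the hex insert and the grey hub stand in the two small pockets, one to each.

The final top and side pictures show every part inside its pocket and upright. The arm hid the plain insert in the final side view, so that one rests on the top view only. The bottle, collar and bucking bar look unmoved, and the gripper was empty and clear of everything.

Two readings disagreed slightly, with no effect on the result:
- The finger opening read about 2 mm small on the round parts other than the fastener.
- One predicted corner of the yellow tray was off by about 2.5 mm.

The force readings shown after each move stayed under about 8 N.

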